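# Set the blank in the marking machine, shut the guard and press start

## Robot

A 6-joint arm with a two-finger parallel gripper is mounted at the origin on the work surface. World frame = base frame: x ahead of the robot, y to its left, z up, the work surface at z = 0. Lengths are in m, angles in rad, forces in N, time in s.
With the tool pointing down it reaches from about 0.275 to 0.875 m from the base axis. Payload 12.5 kg.
Tool frame: the origin (TCP) lies between the finger pads; the fingertips stand 25 mm ahead of it and the grasp point (between the pads) lies 6 mm ahead of it; z points along the fingers, y is the line along which they close (so a half turn about z gives the same grasp; the last joint's range is limited). The gripper opens to 85 mm and grips with 20 to 120 N. Pads are 22 mm wide; open, the fingers measure 114 mm over their backs; the gripper's body (76 mm by 85 mm) begins 54 mm behind the grasp point. The pads swing forward as they close: fully open they stand 13 mm farther back than shut.
Start: joints at [-1.386, 0.351, 1.652, -0, 1.139, -0.085], TCP at [0.147, -0.53, 0.256] pointing down, gripper open.
Joint ranges: [-2.75, 2.75], [-0.79, 2.1], [0.01, 2.65], [-1.57, 4.71], [0.07, 3.14], [-2.87, 2.87]. Speed limits (rad/s): [2.22, 2.22, 2.79, 3.14, 3.14, 3.14].

## Interface

Orientations are given as a unit quaternion [w, x, y, z].
In Python, from plant import * gives the robot as it stands.
- The arm moves only by the tool arm_command, never from a script. Its arguments are lists of equal length, an entry for each row: "linear": the shift along the tool's x, y, z in m, a list of three; "delta_rot": the turn, a rotation vector about the tool's x, y, z in rad, a list of three. In form: {"linear": [[dx, dy, dz], ...], "delta_rot": [[ax, ay, az], ...]}. A call has 1 to 10 rows; each row is the pose to reach, as a shift and turn from the pose commanded when the call began, along the tool's axes at that moment; what a row does not reach only later rows make up. A row lasts 1/12 s, in which the tool goes at most 41.7 mm and 7.16 degrees, less where a joint would pass 70% of its speed; a pose out of reach is approached as far as the arm can. A call with a gripper value outside its range is refused whole. "hand" is the closure, from 0 (fully open) to 1 (shut), set as the call begins (left out, the last holds). The fingers move at their own pace and stop on an object; "grip_force" is the grip in N (left out, the last holds). Time passes only in rows, so rows that repeat a pose let the fingers close. It gives the time, the measured TCP pose, the force, the opening and the grip force at its end, in the units of the state.
- read_state(): the state, without advancing time (a new reading comes with each control period).
- get_image(name): name is "scene" or "top" or "wrist"; returns the picture (400x640x3 uint8, red, green, blue); there is no depth.
- camera_model(name): a dict with "K" (3x3 intrinsics, pixels), "R" (3x3) and "t" (3): a world point X has camera coordinates R X + t; the wrist camera has in their place "T_tool_cam" (4x4, takes a point from camera to tool coordinates, whose origin is the TCP and whose axes are the flange's). Camera axes: x right, y down, z forward; pixel columns grow to the right and rows downward; lengths in m; the calibration is good to about 2 mm. A picture is of the moment at which its call begins: read the wrist's pose just before it. camera_model takes no time and is no camera call.
- finish_job(): hands the job in; it is judged then, once.
The state is a dict: "clock": time; "joint_positions": joint angles; "joint_velocities": joint speeds; "tau": joint torques, N m; "position": TCP position; "eef_rot": TCP orientation; "wrist_force": force on the tool from outside, world axes, zero at the start; "ft_torque": the same for the moment, N m; "finger_gap": opening from 0.0 (shut) to 1.0 (fully open); "finger_force": force on a finger pad.
Only numpy, scipy, OpenCV 4.12 (cv2) and the standard library are available. Lean on these libraries where they do the work, as an engineer would, in place of code of your own. Each camera call takes 0.05 s, during which the arm holds its last target. There are 200 camera calls.

## Task

Slide the metal blank on the marking machine's bed into the corner so that it lies flush against both stop strips, then slide the clear guard hood over it right up to its end stop. With the guard shut, press the square start button all the way down, keep it down for a full second and let it come up again. Do not press the round mushroom-shaped stop button, and leave the other things on the bench where they are.

Things in the scene. Friction and masses are not known exactly. Their poses are not given: they have to be found in the camera images.
- machine: Fixed marking machine; origin under its base's centre, on the table. Base 210 (x) x 350 (y) x 30 mm, its top is the bed. Two stop strips 14 mm high meet in a corner at +x, -y: far strip's face at x = 68 mm (y -165 to 60), end strip's face at y = -153 mm (x -85 to 68). A clear hood slides along y, parked at the +y end. Behind the base (x 110 to 160, y -70 to 130 mm) a cabinet 100 mm tall.
- seat (a point): Point on the bed surface where the blank's centre lies when the blank is flush against both strips (machine x = 13, y = -113 mm); axes parallel to the machine's.
- plate: Loose flat aluminium blank 110 (x) x 80 (y) x 10 mm lying on the bed, some 15 to 40 mm short of each strip and turned a little (up to 0.3 rad). Origin: centre of its underside. It cannot pass over the strips.
- hood (a joint): Travel in m of the clear guard hood along the machine's -y: 0 = fully parked (clear of the blank), 0.215 = fully shut at its end stop over the corner. It slides with about 2 N of friction and stays where it is left.
- hood_handle (a point): Middle of the steel handle bar on the clear hood: 12 mm thick, along machine x (+-50 mm) on two end posts, axis 126 mm above the table, 40 mm above the hood's top. Hood 190 (x) x 115 mm (y), top 86 mm above the table; bar 17 mm inside its +y (trailing) edge; 30 mm before the bar a black stub, 36 mm across, 30 tall. Hood is open beneath, passes over blank and strips.
- start (a joint): Travel in m of the square start button: 0 = up, 0.008 = fully down; springs back; fully down takes about 5 N.
- start_top (a point): Centre of the top face of the square flat grey start button, 44 x 44 mm, on a grey box 90 x 90 x 55 mm; when up, 77 mm above the table. It is pressed straight down.
- stop (a joint): Travel in m of the stop button: 0 = up, 0.008 = fully down.
- stop_top (a point): Centre of the top of the round mushroom-shaped grey stop button, 64 mm across, on a box like the start button's; 86 mm above the table. Not to be pressed. The two boxes may change places.
- spray_can: Bystander, loose: spray can 66 mm across, 190 mm tall. Origin: centre of its underside.
- jar: Bystander, loose: amber glass jar 64 mm across, 90 mm tall. Origin: centre of its underside.
- tape_roll: Bystander, loose: cardboard tape ring lying flat, 80 mm across, 48 mm tall. Origin: centre of its underside.
- screwdriver: Bystander, loose: black-handled screwdriver 200 mm long lying along its x. Origin: centre of its underside.
- offcut: Bystander, loose: wooden offcut 150 x 60 x 35 mm (x, y, z). Origin: centre of its underside.
Things that resemble listed ones, but are neither listed nor needed, are in the scene too. There is more than one size of the plate; the job needs the smaller.

How it is judged:
On the way, in this order (a step that is already met when the one before it is completed fails the run):
1. the blank lies flush in the corner of the two strips, the guard still open (horizontal distance between plate and seat below 0.004 m and angle between the x axis of plate and the x axis of seat, either way round below 0.05 rad and z of plate in the frame of seat below 0.003 m and value of joint hood below 0.1 m), for 0.2 s.
2. the guard hood is slid to its end stop, the blank still flush (horizontal distance between plate and seat below 0.004 m and angle between the x axis of plate and the x axis of seat, either way round below 0.05 rad and z of plate in the frame of seat below 0.003 m and value of joint hood above 0.21 m), for 0.2 s.
3. the start button is fully down and kept there, with the guard shut (value of joint hood above 0.21 m and value of joint start above 0.006 m), for 0.8 s.
At the end, for the whole second after the job is handed in: The blank is at rest on the bed, its centre within 4 mm of the seat and aligned within 0.05 rad; the guard hood is shut within 5 mm of its end stop; the start button, having been held down (over 6 of its 8 mm) for at least 0.8 s, is up again (within 1.5 mm), and the stop button is up (all of step 2 and value of joint each of start, stop below 0.0015 m and linear speed of plate below 0.01 m/s); the robot touches nothing.
It fails at once if the stop button is pressed (over 3 mm) (value of joint stop above 0.003 m).
It fails at once if the start button is pressed (over 4 mm) while the guard is not shut (value of joint start above 0.004 m and not (value of joint hood above 0.21 m)).
It fails at once if another thing on the bench is moved by more than 25 mm (distance of any of spray_can, jar, tape_roll, screwdriver, offcut from where it was at the start of the episode above 0.025 m).
It also fails if it takes over 72 s, if anything falls off the work surface, if the arm or the gripper's body presses on something with over 40 N, if the wrist force passes 120 N, or if a joint passes its speed limit or range.

## Working session

There is one attempt and no reset: what is moved stays moved. The work goes in short steps, Python scripts to look and compute and a tool call to move; the robot and the scene stay as the last step left them, time stands still between calls to the robot, and variables do not carry over. Pictures are saved under pics/ and viewed, at most 10 in all, crops included, and the job is handed in when it is done.

Besides the shell and the picture viewer there is one more tool, called after "Emit:" as name(argument=value, ...) on one line, values as JSON. arm_command: Moves the arm, as the interface text tells. Its arguments: {"type":"object","properties":{"linear":{"type":"array"},"delta_rot":{"type":"array"},"hand":{"type":"number"},"grip_force":{"type":"number"}},"required":["linear","delta_rot"]}

```bash
mkdir -p pics; python3 - <<'E'
from plant import *
import cv2, numpy as np
s=read_state(); print(s)
for n in ("scene","top"):
    cv2.imwrite(f"pics/{n}0.png",get_image(n)[:,:,::-1]); m=camera_model(n); print(n,{k:np.round(v,4).tolist() for k,v in m.items()})
m=camera_model("wrist");print({k:np.round(v,4).tolist() for k,v in m.items()})
E
```

```text
{'clock': 0.0, 'joint_positions': array([-1.38561153e+00,  3.51250373e-01,  1.65244186e+00, -5.48648594e-05,
        1.13910701e+00, -8.45903312e-02]), 'joint_velocities': array([8.12507470e-04, 9.25159961e-04, 9.49786120e-04, 6.28280527e-05,
       8.05564089e-04, 8.69382799e-04]), 'tau': array([ 2.66941177e-03, -5.06096256e+01, -2.91410100e+01,  4.85367582e-05,
        4.44427016e-03, -1.58922347e-05]), 'position': array([ 0.14654355, -0.52979368,  0.25574391]), 'eef_rot': array([-6.01279563e-04,  9.90914731e-01,  1.34490262e-01, -5.52086234e-05]), 'wrist_force': array([-0.11766329, -0.6748931 , -0.00800795]), 'ft_torque': array([ 0.03218112,  0.01934055, -0.02403083]), 'finger_force': 0.0, 'finger_gap': 1.0015318747304864}
scene {'K': [[503.5193, 0.0, 314.9458], [0.0, 503.5193, 193.2712], [0.0, 0.0, 1.0]], 'R': [[0.8499, 0.5268, -0.0138], [0.4041, -0.6683, -0.6245], [-0.3382, 0.5252, -0.7809]], 't': [-0.3874, -0.1304, 1.66]}
top {'K': [[484.091, 0.0, 316.7643], [0.0, 484.091, 193.8025], [0.0, 0.0, 1.0]], 'R': [[0.0097, -0.9999, -0.0121], [-0.9968, -0.0087, -0.0799], [0.0798, 0.0128, -0.9967]], 't': [-0.0134, 0.4815, 1.4646]}
{'K': [[349.1119, 0.0, 323.5285], [0.0, 349.1119, 188.8955], [0.0, 0.0, 1.0]], 'T_tool_cam': [[-0.0006, -0.9523, -0.3052, 0.0781], [1.0, -0.0009, 0.0008, 0.0007], [-0.001, -0.3052, 0.9523, -0.117], [0.0, 0.0, 0.0, 1.0]]}
```

View pics/top0.png

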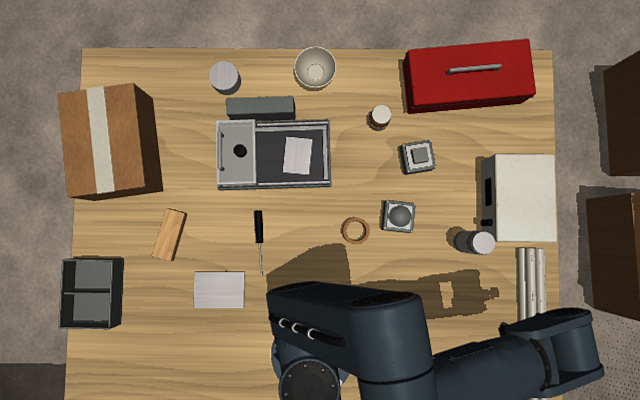

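View pics/scene0.png

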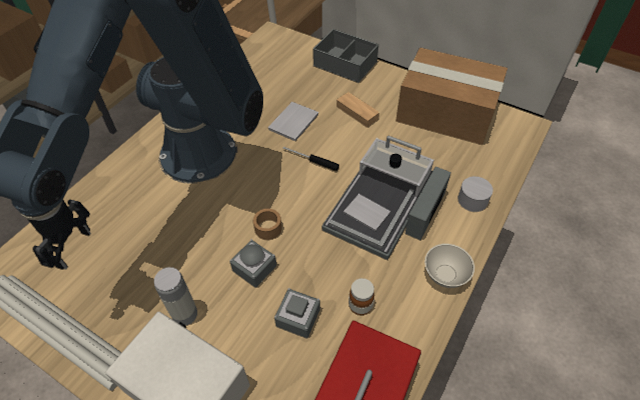

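The top view shows the machine at pixels (217–331, 120–188), with the hood parked on its left (+y). The blank is near (297,156), start button (420,155), stop mushroom (400,215), can (480,242), jar (379,117). The larger decoy plate is at (218,290). I'll get rough positions from these.

```bash
cat > h.py <<'E'
from plant import *
import cv2, numpy as np
from scipy.spatial.transform import Rotation as Rn
def rot(q): return Rn.from_quat([q[1],q[2],q[3],q[0]]).as_matrix()
def cam(name,s=None):
    m=camera_model(name); K=np.array(m["K"])
    if name!="wrist": return K,np.array(m["R"]),np.array(m["t"])
    T=np.eye(4);T[:3,:3]=rot(s["eef_rot"]);T[:3,3]=s["position"]
    W=np.linalg.inv(T@np.array(m["T_tool_cam"])); return K,W[:3,:3],W[:3,3]
def ray(px,z,c):
    K,R,t=c; d=R.T@np.linalg.inv(K)@np.array([*px,1.]); o=-R.T@t
    return o+d*(z-o[2])/d[2]
def proj(X,c):
    K,R,t=c; p=(K@(R@np.atleast_2d(X).T+t[:,None])).T; return p[:,:2]/p[:,2:]
def tool(dw,s): return rot(s["eef_rot"]).T@np.array(dw)
E
python3 - <<'E'
from h import *
c=cam("top")
for n,p,z in [("c1",(217,122),.03),("c2",(329,120),.03),("c3",(331,186),.03),("c4",(218,188),.03),("plate",(297,156),.04),("start",(420,155),.077),("stop",(400,215),.086),("handle",(221,150),.126),("jar",(379,117),.09),("can",(483,242),.19),("tape",(355,230),.04)]:
    print(n,ray(p,z,c).round(3))
im=cv2.imread("pics/top0.png")[95:200,205:345]
cv2.imwrite("pics/c1.png",cv2.resize(im,None,fx=5,fy=5,interpolation=cv2.INTER_CUBIC))
s=read_state(); print("tool shift to above", tool(np.array([.56,.05,.33])-s["position"],s))
E
```

```text
c1 [0.7   0.301 0.03 ]
c2 [ 0.709 -0.045  0.03 ]
c3 [ 0.505 -0.052  0.03 ]
c4 [0.496 0.293 0.03 ]
plate [0.595 0.052 0.04 ]
start [ 0.595 -0.314  0.077]
stop [ 0.416 -0.253  0.086]
handle [0.597 0.266 0.126]
jar [ 0.705 -0.191  0.09 ]
can [ 0.342 -0.458  0.19 ]
tape [ 0.372 -0.125  0.04 ]
tool shift to above [ 0.5530476  -0.44873137 -0.07369296]
```

View pics/c1.png

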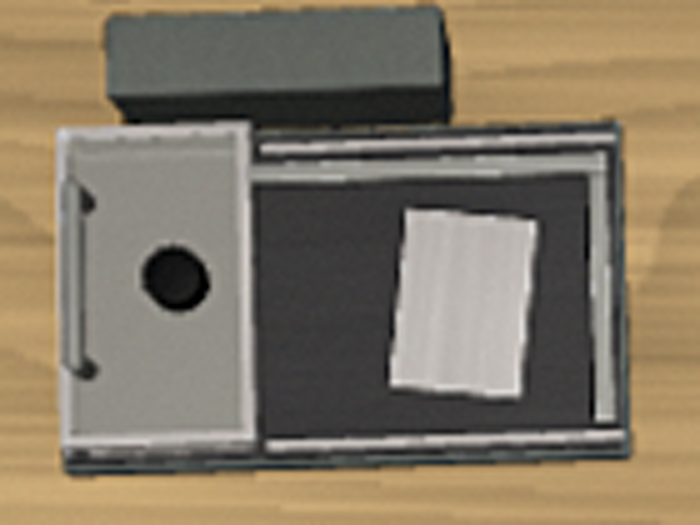

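The crop shows the blank at (390–537, 208–398), with the rails at the top and bottom of the bed and the L-shaped strips at the top and right. I'll move above it for a closer look.

Emit:
arm_command(linear=[[0.03,-0.022,0],[0.06,-0.044,0],[0.09,-0.066,0],[0.12,-0.088,0],[0.15,-0.11,0],[0.18,-0.132,0],[0.21,-0.154,0],[0.24,-0.176,0],[0.27,-0.198,0],[0.3,-0.22,0]], delta_rot=[[0,0,0.03],[0,0,0.06],[0,0,0.09],[0,0,0.12],[0,0,0.15],[0,0,0.18],[0,0,0.2],[0,0,0.22],[0,0,0.24],[0,0,0.24]], hand=0.5)

```text
clock: 0.93
position: [0.3778, -0.2364, 0.2562]
eef_rot: [-0.0, 1.0, 0.014, -0.0]
wrist_force: [0.5, -0.6, 0.0]
finger_gap: 0.503
finger_force: 0.0
```

```bash
python3 - <<'E'
from h import *
s=read_state(); print(s["clock"],s["position"],s["eef_rot"],tool(np.array([.63,.08,.25])-s["position"],s))
E
```

```text
0.9333 [ 0.3778106  -0.23637246  0.25624309] [-4.25778143e-05  9.99898856e-01  1.42222925e-02 -4.84618645e-05] [ 0.26108615 -0.30907124  0.00624484]
```

Emit:
arm_command(linear=[[0.026,-0.031,0],[0.052,-0.062,0],[0.078,-0.093,0],[0.104,-0.124,0],[0.13,-0.155,0],[0.157,-0.186,0],[0.183,-0.217,0],[0.209,-0.248,0],[0.235,-0.279,0],[0.261,-0.309,0.006]], delta_rot=[[0,0,0],[0,0,0],[0,0,0],[0,0,0],[0,0,0],[0,0,0],[0,0,0],[0,0,0],[0,0,0],[0,0,0]])

```text
clock: 1.77
position: [0.63, 0.0806, 0.2509]
eef_rot: [-0.0, 1.0, 0.015, 0.001]
wrist_force: [0.8, -1.3, 0.4]
finger_gap: 0.498
finger_force: 0.0
```

Emit:
arm_command(linear=[[0,0,0],[0,0,0]], delta_rot=[[0,0,0],[0,0,0]])

```text
clock: 1.93
position: [0.6289, 0.08, 0.2489]
eef_rot: [0.0, 1.0, 0.016, -0.001]
wrist_force: [0.1, -0.3, 0.4]
finger_gap: 0.503
finger_force: 0.0
```

```bash
python3 - <<'E'
from h import *
s=read_state(); print(s["clock"],s["position"],s["eef_rot"]); im=get_image("wrist")[:,:,::-1]
np.save("s1.npy",s,allow_pickle=True); cv2.imwrite("pics/w1.png",im)
cv2.imwrite("pics/w1v.png",cv2.resize(im,(800,500)))
E
```

```text
1.9333 [0.62890785 0.07997847 0.24886214] [ 5.66620946e-05  9.99870170e-01  1.60815064e-02 -1.01206391e-03]
```

View pics/w1v.png

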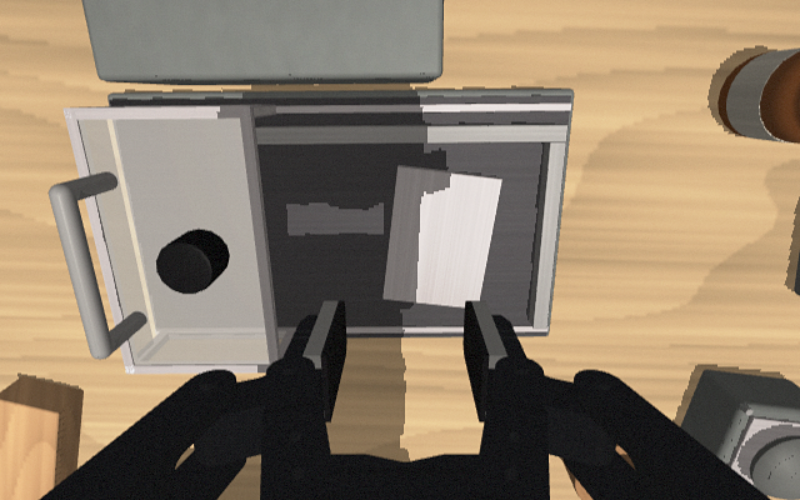

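The wrist view (1.25× scale) shows the blank's corners at (398,166), (502,180), (468,309) and (384,300). The far strip's inner top edge runs along row 143, the end strip's inner top edge runs (548,143)–(531,327), and the handle bar runs (63,190)–(100,352).

```bash
python3 - <<'E'
from h import *
s=np.load("s1.npy",allow_pickle=True).item(); c=cam("wrist",s)
P={}
for n,p,z in [("p1",(398,166),.04),("p2",(502,180),.04),("p3",(468,309),.04),("p4",(384,300),.04),
 ("fs_a",(262,143),.044),("fs_b",(545,143),.044),("es_a",(548,145),.044),("es_b",(531,327),.044),("esbot_a",(541,145),.03),("esbot_b",(528,327),.03),
 ("base++",(112,95),.03),("base+-",(573,91),.03),("base--",(548,335),.03),("bar1",(63,190),.126),("bar2",(100,352),.126),("hood+-",(253,105),.086),("hood--",(278,370),.086),("rail",(400,334),.04)]:
    P[n]=ray(np.array(p)/1.25,z,c); print(n,P[n].round(4))
d=P["fs_b"]-P["fs_a"]; print("yaw far",np.arctan2(d[0],-d[1])); d=P["es_a"]-P["es_b"]; print("yaw end",np.arctan2(d[1],d[0]))
th=.03
A=np.array([[np.cos(th),-np.sin(th)],[np.sin(th),np.cos(th)]])
ctr=np.mean([P[k] for k in("p1","p2","p3","p4")],0); e=P["p1"]-P["p4"]+P["p2"]-P["p3"]; print("plate",ctr,np.arctan2(e[1],e[0]))
# machine origin from strips
u=(A.T@P["fs_b"][:2])[0]-.068; u2=(A.T@P["fs_a"][:2])[0]-.068
v=[(A.T@P[k][:2])[1]+.153 for k in("es_a","es_b","esbot_a","esbot_b")]; print(u,u2,v,"origin",A@[(u+u2)/2,np.mean(v[:2])])
o=A@[(u+u2)/2,np.mean(v[:2])]
for k in P: print(k,(A.T@(P[k][:2]-o)).round(4))
print("plate in m",A.T@(ctr[:2]-o))
E
```

```text
p1 [0.6572 0.0847 0.04  ]
p2 [0.6491 0.0061 0.04  ]
p3 [0.5406 0.0235 0.04  ]
p4 [0.5467 0.0932 0.04  ]
fs_a [0.6713 0.1836 0.044 ]
fs_b [ 0.6778 -0.0214  0.044 ]
es_a [ 0.6764 -0.0237  0.044 ]
es_b [ 0.5277 -0.0293  0.044 ]
esbot_a [ 0.6749 -0.023   0.03  ]
esbot_b [ 0.5198 -0.0316  0.03  ]
base++ [0.7009 0.2953 0.03  ]
base+- [ 0.7143 -0.0415  0.03  ]
base-- [ 0.5125 -0.05    0.03  ]
bar1 [0.6512 0.2703 0.126 ]
bar2 [0.5474 0.2686 0.126 ]
hood+- [0.6989 0.1743 0.086 ]
hood-- [0.5093 0.1698 0.086 ]
rail [0.5154 0.0792 0.04  ]
yaw far 0.03145936000238523
yaw end 0.03766275161918378
plate [0.59840431 0.05190415 0.04      ] -0.11775912953699424
0.6088474011634224 0.6085481051801869 [np.float64(0.10897411657065288), np.float64(0.10783377266104734), np.float64(0.10972457396752763), np.float64(0.10583114214260264)] origin [0.60517223 0.12661336]
p1 [ 0.0507 -0.0434]
p2 [ 0.0403 -0.1217]
p3 [-0.0676 -0.1011]
p4 [-0.0595 -0.0316]
fs_a [0.0679 0.055 ]
fs_b [ 0.0681 -0.1501]
es_a [ 0.0667 -0.1524]
es_b [-0.0821 -0.1536]
esbot_a [ 0.0652 -0.1517]
esbot_b [-0.0901 -0.1556]
base++ [0.1008 0.1657]
base+- [ 0.1041 -0.1713]
base-- [-0.0979 -0.1737]
bar1 [0.0503 0.1423]
bar2 [-0.0535  0.1437]
hood+- [0.0951 0.0448]
hood-- [-0.0946  0.046 ]
rail [-0.0911 -0.0447]
plate in m [-0.00900582 -0.07447259]
```

```bash
cat >> h.py <<'E'
TH=.031; O=np.array([.6052,.1266]); A=np.array([[np.cos(TH),-np.sin(TH)],[np.sin(TH),np.cos(TH)]])
def go(mx,my,z,s=None):  # tool shift to machine-frame point
    s=s or read_state(); R=rot(s["eef_rot"])
    d=R.T@(np.array([*(O+A@[mx,my]),z])-s["position"])
    print("t",round(s["clock"],2),"mpos",(A.T@(s["position"][:2]-O)).round(4),"z",s["position"][2].round(4),"shift",d.round(4),"toolx yaw rel machine",round(np.arctan2(R[1,0],R[0,0])-TH,4),"tilt",R[:,2].round(3),"F",s["wrist_force"].round(1),"j6",s["joint_positions"][5].round(3))
E
python3 -c "
from h import *
go(0,-.003,.1)"
```

```text
t 1.98 mpos [ 0.0218 -0.0485] z 0.2495 shift [-0.0216 -0.0455  0.1495] toolx yaw rel machine -0.0001 tilt [-0.002 -0.    -1.   ] F [ 0.2 -0.7  0. ] j6 1.591
```

Emit:
arm_command(linear=[[0,-0.01,0],[0,-0.02,0],[-0.01,-0.03,0.01],[-0.015,-0.04,0.03],[-0.021,-0.045,0.05],[-0.021,-0.045,0.07],[-0.021,-0.045,0.09],[-0.021,-0.045,0.1],[-0.021,-0.045,0.12],[-0.021,-0.045,0.13]], delta_rot=[[0,0,-0.12],[0,0,-0.24],[0,0,-0.36],[0,0,-0.48],[0,0,-0.6],[0,0,-0.72],[0,0,-0.84],[0,0,-0.96],[0,0,-1.08],[0,0,-1.2]], hand=0.35)

```text
clock: 2.82
position: [0.6054, 0.1214, 0.119]
eef_rot: [-0.0, 0.816, 0.579, -0.001]
wrist_force: [-0.2, 0.4, 0.2]
finger_gap: 0.65
finger_force: 0.0
```

Emit:
arm_command(linear=[[0,0,0],[0,0,0],[0,0,0],[0,0,0.02],[0,0,0.02],[0,0,0.02]], delta_rot=[[0,0,-0.12],[0,0,-0.24],[0,0,-0.371],[0,0,-0.371],[0,0,-0.371],[0,0,-0.371]])

```text
clock: 3.32
position: [0.6057, 0.1218, 0.1002]
eef_rot: [-0.001, 0.697, 0.717, -0.001]
wrist_force: [-1.0, 0.1, 0.1]
finger_gap: 0.65
finger_force: 0.0
```

```bash
python3 -c "
from h import *
go(0,-.003,.065)"
```

```text
t 3.32 mpos [ 0.0004 -0.0048] z 0.1002 shift [ 0.0018 -0.0003  0.0352] toolx yaw rel machine 1.5675 tilt [-0.002 -0.    -1.   ] F [-1.   0.1  0.1] j6 0.096
```

Emit:
arm_command(linear=[[0.002,0,0.015],[0.002,0,0.03],[0.002,0,0.036],[0.002,0,0.038],[0.002,0,0.04],[0.002,0,0.041],[0.002,0,0.042],[0.002,0,0.043],[0.002,0,0.043]], delta_rot=[[0,0,0],[0,0,0],[0,0,0],[0,0,0],[0,0,0],[0,0,0],[0,0,0],[0,0,0],[0,0,0]])

```text
clock: 4.07
position: [0.6065, 0.1249, 0.0575]
eef_rot: [0.0, 0.696, 0.718, 0.0]
wrist_force: [-0.1, -0.3, 0.1]
finger_gap: 0.647
finger_force: 0.0
```

Emit:
arm_command(linear=[[0,0,0.001],[0,0,0.002],[0,0,0.003],[0,0,0.003],[0,0,0.003]], delta_rot=[[0,0,0],[0,0,0],[0,0,0],[0,0,0],[0,0,0]])

```text
clock: 4.48
position: [0.6064, 0.1249, 0.0542]
eef_rot: [-0.0, 0.696, 0.718, -0.0]
wrist_force: [0.0, -0.7, -1.4]
finger_gap: 0.651
finger_force: 0.0
```

Emit:
arm_command(linear=[[0,0,0.001],[0,0,0.002],[0,0,0.002],[0,0,0.002]], delta_rot=[[0,0,0],[0,0,0],[0,0,0],[0,0,0]])

```text
clock: 4.82
position: [0.6064, 0.1249, 0.0522]
eef_rot: [-0.0, 0.696, 0.718, -0.0]
wrist_force: [-1.0, 0.4, 0.2]
finger_gap: 0.65
finger_force: 0.0
```

Emit:
arm_command(linear=[[-0.005,0,0.002],[-0.01,0,0.002],[-0.015,0,0.002],[-0.019,0,0.002],[-0.023,0,0.002],[-0.027,0,0.002],[-0.031,0,0.002],[-0.035,0,0.002],[-0.039,0,0.002],[-0.043,0,0.002]], delta_rot=[[0,0,0],[0,0,0],[0,0,0],[0,0,0],[0,0,0],[0,0,0],[0,0,0],[0,0,0],[0,0,0],[0,0,0]])

```text
clock: 5.65
position: [0.6082, 0.082, 0.051]
eef_rot: [0.0, 0.697, 0.718, 0.001]
wrist_force: [0.4, 4.6, 5.9]
finger_gap: 0.653
finger_force: 3.5
```

```bash
python3 - <<'E'
from h import *
go(0,-.062,.05); s=read_state(); im=get_image("wrist")[:,:,::-1]; np.save("s2.npy",s,allow_pickle=True)
cv2.imwrite("pics/w2.png",im); cv2.imwrite("pics/t2.png",get_image("top")[:,:,::-1])
cv2.imwrite("pics/w2v.png",cv2.resize(im,(800,500)))
E
```

```text
t 5.65 mpos [ 0.0016 -0.0446] z 0.051 shift [-0.0174 -0.0016  0.001 ] toolx yaw rel machine 1.5694 tilt [ 0.001  0.001 -1.   ] F [0.4 4.6 5.9] j6 0.028
```

View pics/w2v.png

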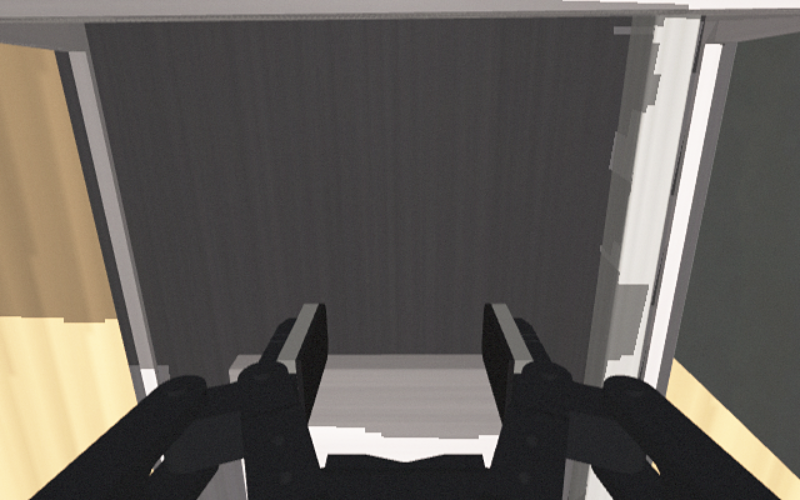

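The wrist view shows both fingers square against the blank's +y edge (row 354, left end at column 230). I'll push on toward the end strip.

Emit:
arm_command(linear=[[-0.003,0,-0.001],[-0.006,0,-0.001],[-0.009,0,-0.001],[-0.012,0,-0.001],[-0.014,0,-0.001],[-0.016,0,-0.001],[-0.016,0,-0.001]], delta_rot=[[0,0,0],[0,0,0],[0,0,0],[0,0,0],[0,0,0],[0,0,0],[0,0,0]])

```text
clock: 6.33
position: [0.6081, 0.0654, 0.0512]
eef_rot: [-0.0, 0.697, 0.718, -0.0]
wrist_force: [0.6, -0.0, -0.6]
finger_gap: 0.648
finger_force: 0.0
```

```bash
python3 -c "
from h import *
go(0,-.064,.052)"
```

```text
t 6.33 mpos [ 0.001  -0.0612] z 0.0512 shift [-0.0028 -0.001  -0.0008] toolx yaw rel machine 1.5695 tilt [-0. -0. -1.] F [ 0.6 -0.  -0.6] j6 0.002
```

Emit:
arm_command(linear=[[-0.001,0,0],[-0.002,0,0],[-0.003,0,0],[-0.003,0,0]], delta_rot=[[0,0,0],[0,0,0],[0,0,0],[0,0,0]])

```text
clock: 6.67
position: [0.6078, 0.0644, 0.0512]
eef_rot: [-0.001, 0.696, 0.718, 0.0]
wrist_force: [-2.6, 11.2, 1.6]
finger_gap: 0.649
finger_force: 5.6
```

Emit:
arm_command(linear=[[-0.001,0,0],[-0.002,0,0],[-0.002,0,0]], delta_rot=[[0,0,0],[0,0,0],[0,0,0]])

```text
clock: 6.92
position: [0.6076, 0.0641, 0.0512]
eef_rot: [-0.002, 0.696, 0.718, 0.001]
wrist_force: [-4.0, 23.5, 2.2]
finger_gap: 0.651
finger_force: 11.6
```

Emit:
arm_command(linear=[[0.008,0,0],[0.016,0,0],[0.016,0,-0.02],[0.016,0,-0.05],[0,0.01,-0.09],[-0.01,-0.01,-0.12],[-0.02,-0.03,-0.12],[-0.03,-0.05,-0.12],[-0.045,-0.07,-0.12],[-0.05,-0.08,-0.12]], delta_rot=[[0,0,0],[0,0,0],[0,0,0],[0,0,0.12],[0,0,0.24],[0,0,0.36],[0,0,0.48],[0,0,0.6],[0,0,0.72],[0,0,0.84]])

```text
clock: 7.75
position: [0.528, 0.0074, 0.1714]
eef_rot: [0.0, 0.93, 0.368, -0.0]
wrist_force: [0.1, -0.1, -0.4]
finger_gap: 0.65
finger_force: 0.0
```

Emit:
arm_command(linear=[[0,0,0],[0,0,0],[0,0,0],[0,0,0],[0,0,0],[0,0,0],[0,0,0],[0,0,0]], delta_rot=[[0,0,0.12],[0,0,0.24],[0,0,0.36],[0,0,0.48],[0,0,0.6],[0,0,0.731],[0,0,0.731],[0,0,0.731]])

```text
clock: 8.42
position: [0.5299, 0.0086, 0.1713]
eef_rot: [0.0, 1.0, 0.017, 0.0]
wrist_force: [0.1, -0.2, -0.5]
finger_gap: 0.65
finger_force: 0.0
```

```bash
python3 - <<'E'
from h import *
go(-.08,-.113,.1)
s=read_state(); c=cam("wrist",s); im=get_image("wrist")[:,:,::-1]
cv2.imwrite("pics/w3.png",im); cv2.imwrite("pics/w3v.png",cv2.resize(im,(800,500)))
g=[[x,y] for x in(-.042,.068) for y in(-.073,-.153)]
print((proj([[*(O+A@p),.04] for p in g],c)*1.25).round(0).tolist())
np.save("s3.npy",s,allow_pickle=True)
E
```

```text
t 8.42 mpos [-0.0789 -0.1156] z 0.1713 shift [-0.0011 -0.0026  0.0713] toolx yaw rel machine 0.0022 tilt [ 0. -0. -1.] F [ 0.1 -0.2 -0.5] j6 1.466
[[328.0, 172.0], [468.0, 172.0], [317.0, -50.0], [479.0, -49.0]]
```

View pics/w3v.png

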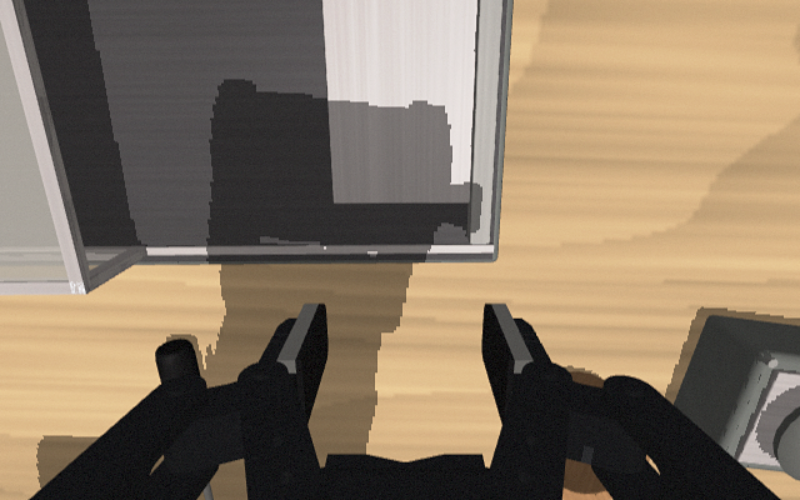

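The blank is flush with the end strip. Its -x edge is at row 203 (the seated row would be 172), and the rail is at row 247.

```bash
python3 - <<'E'
from h import *
s=np.load("s3.npy",allow_pickle=True).item(); c=cam("wrist",s)
for p,z in [((333,203),.04),((470,203),.04),((300,247),.03),((300,247),.036),((300,262),.03)]: print((A.T@(ray(np.array(p)/1.25,z,c)[:2]-O)).round(4))
go(-.072,-.110,.085)
E
```

```text
[-0.06   -0.0748]
[-0.0599 -0.1547]
[-0.0906 -0.0511]
[-0.0885 -0.0526]
[-0.1007 -0.0504]
t 8.47 mpos [-0.0789 -0.1156] z 0.1713 shift [ 0.0069 -0.0056  0.0863] toolx yaw rel machine 0.003 tilt [ 0. -0. -1.] F [-0.5 -0.2  0.7] j6 1.465
```

Emit:
arm_command(linear=[[0.003,-0.002,0.02],[0.008,-0.0055,0.05],[0.008,-0.0055,0.08],[0.008,-0.0055,0.1],[0.008,-0.0055,0.104],[0.008,-0.0055,0.107],[0.008,-0.0055,0.109],[0.008,-0.0055,0.109]], delta_rot=[[0,-0.12,0],[0,-0.25,0],[0,-0.25,0],[0,-0.25,0],[0,-0.25,0],[0,-0.25,0],[0,-0.25,0],[0,-0.25,0]], hand=0.65)

```text
clock: 9.13
position: [0.5382, 0.0142, 0.0634]
eef_rot: [0.002, 0.992, 0.015, -0.124]
wrist_force: [0.2, 0.2, 0.8]
finger_gap: 0.351
finger_force: 0.0
```

```bash
python3 -c "
from h import *
go(-.071,-.11,.056)"
```

```text
t 9.13 mpos [-0.0704 -0.1102] z 0.0634 shift [ 0.0013 -0.0002  0.0073] toolx yaw rel machine -0.0003 tilt [-0.246 -0.007 -0.969] F [0.2 0.2 0.8] j6 1.503
```

Emit:
arm_command(linear=[[0.0003,0,0.0015],[0.0006,0,0.003],[0.0009,0,0.0045],[0.0011,0,0.005],[0.0011,0,0.005]], delta_rot=[[0,0,0],[0,0,0],[0,0,0],[0,0,0],[0,0,0]])

```text
clock: 9.55
position: [0.5375, 0.0143, 0.0572]
eef_rot: [0.002, 0.992, 0.015, -0.125]
wrist_force: [0.0, -0.7, 0.2]
finger_gap: 0.35
finger_force: 0.0
```

Emit:
arm_command(linear=[[0.0002,0,0.001],[0.0005,0,0.002],[0.0005,0,0.002]], delta_rot=[[0,0,0],[0,0,0],[0,0,0]])

```text
clock: 9.8
position: [0.5377, 0.0143, 0.0556]
eef_rot: [0.002, 0.992, 0.015, -0.125]
wrist_force: [-1.3, 0.4, 6.0]
finger_gap: 0.352
finger_force: 2.9
```

Emit:
arm_command(linear=[[-0.0004,0,-0.0015],[0.0035,0,-0.0025],[0.0074,0,-0.0035],[0.0112,0,-0.0045],[0.0141,0,-0.0052],[0.0161,0,-0.0057],[0.0171,0,-0.006],[0.0171,0,-0.006]], delta_rot=[[0,0,0],[0,0,0],[0,0,0],[0,0,0],[0,0,0],[0,0,0],[0,0,0],[0,0,0]])

```text
clock: 10.47
position: [0.5558, 0.0148, 0.0566]
eef_rot: [0.002, 0.992, 0.015, -0.125]
wrist_force: [-0.1, -0.2, 0.7]
finger_gap: 0.35
finger_force: 0.1
```

Emit:
arm_command(linear=[[0.001,0,-0.00025],[0.002,0,-0.0005],[0.002,0,-0.0005]], delta_rot=[[0,0,0],[0,0,0],[0,0,0]])

```text
clock: 10.72
position: [0.5577, 0.0149, 0.0566]
eef_rot: [0.002, 0.992, 0.015, -0.125]
wrist_force: [-1.0, -0.2, -0.4]
finger_gap: 0.351
finger_force: 0.3
```

```bash
python3 -c "
from h import *
go(-.05,-.11,.057)"
```

```text
t 10.72 mpos [-0.051  -0.1102] z 0.0566 shift [ 0.0008 -0.0002 -0.0006] toolx yaw rel machine -0.0012 tilt [-0.247 -0.007 -0.969] F [-1.  -0.2 -0.4] j6 1.506
```

Emit:
arm_command(linear=[[0.001,0,-0.00025],[0.002,0,-0.0005],[0.003,0,-0.0007],[0.003,0,-0.0007]], delta_rot=[[0,0,0],[0,0,0],[0,0,0],[0,0,0]])

```text
clock: 11.05
position: [0.5602, 0.015, 0.0565]
eef_rot: [0.002, 0.992, 0.015, -0.125]
wrist_force: [-3.4, 0.5, 1.0]
finger_gap: 0.35
finger_force: 2.2
```

Emit:
arm_command(linear=[[0.001,0,-0.00025],[0.002,0,-0.0005],[0.002,0,-0.0005]], delta_rot=[[0,0,0],[0,0,0],[0,0,0]])

```text
clock: 11.3
position: [0.5606, 0.015, 0.0564]
eef_rot: [0.002, 0.992, 0.015, -0.128]
wrist_force: [-12.4, -1.5, 5.7]
finger_gap: 0.347
finger_force: 6.9
```

Emit:
arm_command(linear=[[-0.004,0,0.001],[-0.009,0,0.002],[-0.0165,0,-0.027],[-0.024,0,-0.056],[-0.027,0,-0.09],[-0.009,0,-0.125],[0.01,0,-0.15],[0.03,0,-0.165],[0.05,0,-0.165],[0.05,0,-0.165]], delta_rot=[[0,0,0],[0,0,0],[0,0,0],[0,0,0],[0,0.12,0],[0,0.25,0],[0,0.25,0],[0,0.25,0],[0,0.25,0],[0,0.25,0]])

```text
clock: 12.13
position: [0.6546, 0.0177, 0.2046]
eef_rot: [0.0, 1.0, 0.015, 0.002]
wrist_force: [-0.0, 0.1, -0.9]
finger_gap: 0.348
finger_force: 0.0
```

```bash
python3 - <<'E'
from h import *
go(0,.16,.2)
s=read_state(); c=cam("wrist",s); im=get_image("wrist")[:,:,::-1].copy()
g=[[-.042,-.073],[-.042,-.153],[.068,-.153],[.068,-.073]]
q=proj([[*(O+A@p),.04] for p in g],c); print(q.round(1).tolist()); np.save("s4.npy",s,allow_pickle=True)
x0,y0=(q.min(0)-25).astype(int).clip(0); x1,y1=(q.max(0)+25).astype(int)
cv2.imwrite("pics/w4.png",im); cr=cv2.resize(im[y0:y1,x0:x1],None,fx=3,fy=3,interpolation=cv2.INTER_CUBIC)[:600,:800]; print(x0,y0,cr.shape); cv2.imwrite("pics/w4v.png",cr)
E
```

```text
t 12.13 mpos [ 0.046  -0.1104] z 0.2046 shift [-0.0464 -0.2703  0.0043] toolx yaw rel machine -0.0013 tilt [ 0.004 -0.    -1.   ] F [-0.   0.1 -0.9] j6 1.497
[[281.7, 269.2], [369.4, 268.9], [374.4, 150.0], [276.6, 150.2]]
251 125 (507, 444, 3)
```

View pics/w4v.png

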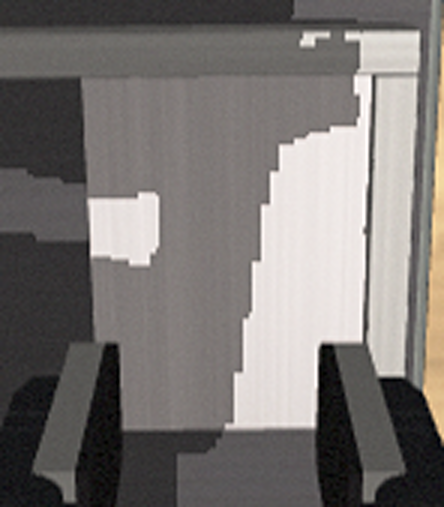

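The blank is seated: its top edge is flush under the far strip (row 76) and its right edge is flush with the end strip (columns 363–372). Next is the hood.

Emit:
arm_command(linear=[[-0.006,-0.038,0],[-0.012,-0.076,0],[-0.018,-0.114,0],[-0.024,-0.152,0],[-0.03,-0.19,0],[-0.036,-0.228,0],[-0.042,-0.266,0],[-0.046,-0.298,0],[-0.046,-0.298,0.035],[-0.046,-0.298,0.074]], delta_rot=[[0,0,0],[0,0,0],[0,0,0],[0,0,0],[0,0,0],[0,0,0],[0,0,0],[0,0,0],[0,0,0],[0,0,0]], hand=1)

```text
clock: 13.02
position: [0.5972, 0.3166, 0.1318]
eef_rot: [-0.001, 1.0, 0.016, 0.003]
wrist_force: [1.0, 0.1, -1.6]
finger_gap: 0.004
finger_force: 0.0
```

Emit:
arm_command(linear=[[0,0.002,0],[0,0.01,0],[0,0.016,0],[0,0.022,0],[0,0.03,0],[0,0.04,0],[0,0.05,0]], delta_rot=[[0,0,0],[0,0,0],[0,0,0],[0,0,0],[0,0,0],[0,0,0],[0,0,0]])

```text
clock: 13.6
position: [0.5992, 0.2634, 0.1315]
eef_rot: [-0.001, 1.0, 0.015, 0.001]
wrist_force: [0.2, 2.9, 1.2]
finger_gap: 0.0
finger_force: 1.5
```

```bash
python3 -c "
from h import *
go(0,-.05,.13)"
```

```text
t 13.6 mpos [-0.0017  0.1369] z 0.1315 shift [0.002  0.1869 0.0013] toolx yaw rel machine -0.0014 tilt [ 0.002  0.001 -1.   ] F [0.2 2.9 1.2] j6 1.884
```

Emit:
arm_command(linear=[[0,0.016,0],[0,0.034,0],[0,0.052,0],[0,0.07,0],[0,0.088,0],[0,0.106,0],[0.001,0.124,0],[0.001,0.14,0],[0.002,0.152,0],[0.002,0.16,0]], delta_rot=[[0,0,0],[0,0,0],[0,0,0],[0,0,0],[0,0,0],[0,0,0],[0,0,0],[0,0,0],[0,0,0],[0,0,0]])

```text
clock: 14.43
position: [0.6052, 0.1026, 0.1302]
eef_rot: [0.0, 1.0, 0.014, -0.0]
wrist_force: [-1.5, 2.9, 1.9]
finger_gap: 0.003
finger_force: 1.3
```

Emit:
arm_command(linear=[[0,0.005,0],[0,0.01,0],[0,0.015,0],[0,0.018,0],[0,0.021,0],[0,0.023,0],[0,0.025,0],[0,0.025,0]], delta_rot=[[0,0,0],[0,0,0],[0,0,0],[0,0,0],[0,0,0],[0,0,0],[0,0,0],[0,0,0]])

```text
clock: 15.1
position: [0.606, 0.0828, 0.1302]
eef_rot: [-0.003, 1.0, 0.015, 0.0]
wrist_force: [-0.6, 24.5, 0.4]
finger_gap: 0.002
finger_force: 12.6
```

```bash
python3 -c "
from h import *
go(0,-.053,.13)"
```

```text
t 15.1 mpos [-0.0005 -0.0438] z 0.1302 shift [0.0005 0.0092 0.0002] toolx yaw rel machine -0.0011 tilt [ 0.     0.005 -1.   ] F [-0.6 24.5  0.4] j6 1.595
```

Emit:
arm_command(linear=[[0,-0.015,0],[0,-0.04,0],[0,-0.04,-0.03],[0,-0.02,-0.06],[0,0,-0.09],[0,0.03,-0.11],[0,0.05,-0.11],[0,0.05,-0.11]], delta_rot=[[0,0,0],[0,0,0],[0,0,0],[0,0,0],[0,0,0],[0,0,0],[0,0,0],[0,0,0]])

```text
clock: 15.77
position: [0.6082, 0.0263, 0.2415]
eef_rot: [0.001, 1.0, 0.014, 0.001]
wrist_force: [0.0, 0.2, -0.0]
finger_gap: -0.003
finger_force: 0.0
```

```bash
python3 - <<'E'
from h import *
go(0,-.053,.13)
s=read_state(); c=cam("wrist",s); im=get_image("wrist")[:,:,::-1].copy(); np.save("s5.npy",s,allow_pickle=True)
v=cv2.resize(im,(800,500))
X=[[.05,-.072,.126],[-.05,-.072,.126],[.095,-.055,.086],[-.095,-.055,.086],[.095,-.17,.086],[-.095,-.17,.086]]
q=proj([[*(O+A@np.array(p[:2])),p[2]] for p in X],c)*1.25; print(q.round().tolist())
for p in q: cv2.circle(v,tuple(int(a) for a in p),4,(0,0,255),1)
cv2.imwrite("pics/w5v.png",v)
E
```

```text
t 15.77 mpos [-1.000e-04 -1.004e-01] z 0.2415 shift [-0.0003 -0.0475  0.1114] toolx yaw rel machine -0.0035 tilt [ 0.003 -0.001 -1.   ] F [ 0.   0.2 -0. ] j6 1.511
[[348.0, 153.0], [356.0, 323.0], [324.0, 67.0], [340.0, 351.0], [521.0, 66.0], [501.0, 351.0]]
```

View pics/w5v.png

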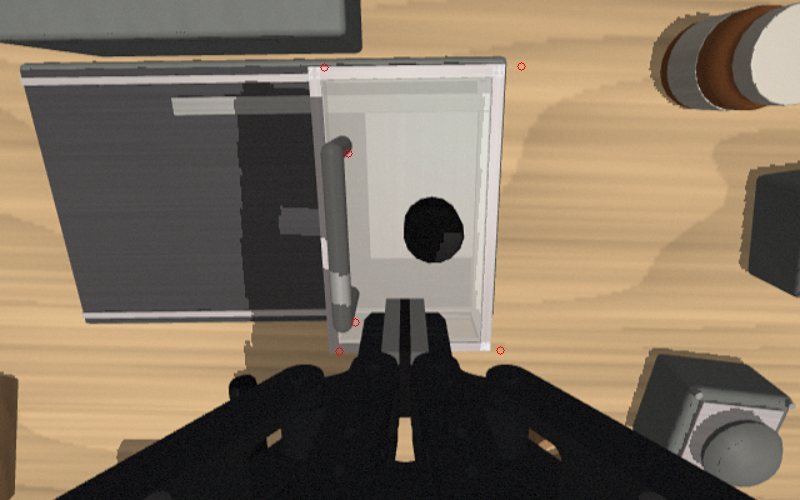

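The hood is over the blank. Its bar axis runs (335,148)–(341,325) and its -y edge (503,62)–(490,348), about 7 mm short of my prediction. I'll compare measured travel with 215 mm.

```bash
python3 - <<'E'
from h import *
def m(f,L):
    c=cam("wrist",np.load(f,allow_pickle=True).item())
    for n,p,z in L: print(f,n,(A.T@(ray(np.array(p)/1.25,z,c)[:2]-O)).round(4))
m("s1.npy",[("bar+",(64,190),.126),("bar-",(100,352),.126),("stub top",(186,262),.116),("trail+",(67,109),.086),("trail-",(130,372),.086),("lead+",(250,105),.086),("lead-",(276,370),.086)])
m("s5.npy",[("bar+",(335,148),.126),("bar-",(342,326),.126),("stub top",(434,230),.116),("trail+",(309,67),.086),("trail-",(329,350),.086),("lead+",(505,62),.086),("lead-",(490,349),.086)])
E
```

```text
s1.npy bar+ [0.0504 0.1417]
s1.npy bar- [-0.0534  0.1437]
s1.npy stub top [0.0036 0.0856]
s1.npy trail+ [0.0927 0.1594]
s1.npy trail- [-0.0963  0.157 ]
s1.npy lead+ [0.0951 0.0466]
s1.npy lead- [-0.0945  0.0476]
s5.npy bar+ [ 0.0528 -0.0651]
s5.npy bar- [-0.0522 -0.0638]
s5.npy stub top [ 0.0045 -0.1186]
s5.npy trail+ [ 0.0951 -0.0462]
s5.npy trail- [-0.0938 -0.0472]
s5.npy lead+ [ 0.0974 -0.1604]
s5.npy lead- [-0.0936 -0.1623]
```

```bash
python3 - <<'E'
from h import *
def m(f,L):
    c=cam("wrist",np.load(f,allow_pickle=True).item())
    for n,p,z in L: print(f,n,(A.T@(ray(np.array(p)/1.25,z,c)[:2]-O)).round(4))
m("s5.npy",[("base++",(22,68),.03),("base-+",(88,322),.03),("base+-",(506,60),.03)])
a=cv2.imread("pics/top0.png"); b=get_image("top")[:,:,::-1].copy(); cv2.imwrite("pics/top5.png",b)
v=np.vstack([cv2.resize(i[110:200,205:345],None,fx=3.3,fy=3.3,interpolation=cv2.INTER_CUBIC) for i in(a,b)]); print(v.shape); cv2.imwrite("pics/tt.png",v)
c=cam("top")
for y in(.168,.160,-.047,-.162,.0525): print(y,proj([[*(O+A@[-.08,y]),.086]],c).round(1))
E
```

```text
s5.npy base++ [0.0988 0.1667]
s5.npy base-+ [-0.101   0.1649]
s5.npy base+- [ 0.1027 -0.1732]
(594, 462, 3)
0.168 [[214.3 178.1]]
0.16 [[217. 178.]]
-0.047 [[287.3 176.4]]
-0.162 [[326.5 175.5]]
0.0525 [[253.5 177.2]]
```

View pics/tt.png

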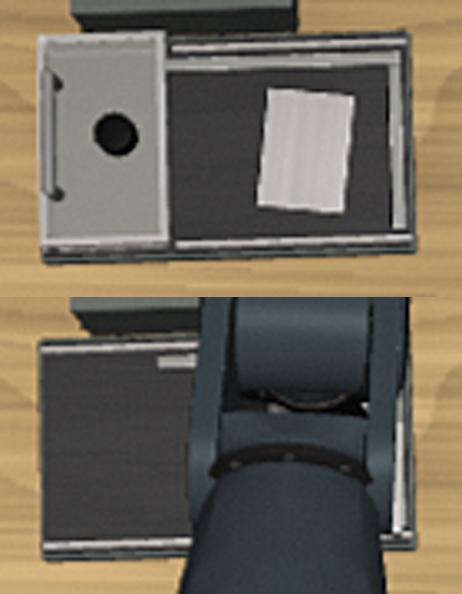

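The two top views side by side, corrected for scale against the 350 mm base, put the hood's travel at about 213 mm ±3. It also met a hard stop at 24 N, so the guard is shut. Next is the start button.

Emit:
arm_command(linear=[[0,0.035,0],[0,0.07,0],[0,0.105,0],[0,0.14,0],[0,0.175,0],[0,0.21,0],[0,0.245,0.01],[0.001,0.28,0.02],[0.002,0.315,0.03],[0.003,0.338,0.04]], delta_rot=[[0,0,0],[0,0,0],[0,0,0],[0,0,0],[0,0,0],[0,0,0],[0,0,0],[0,0,0],[0,0,0],[0,0,0]])

```text
clock: 16.7
position: [0.6207, -0.3102, 0.1986]
eef_rot: [-0.0, 1.0, 0.015, -0.001]
wrist_force: [0.0, 1.3, 0.2]
finger_gap: -0.003
finger_force: 0.0
```

Emit:
arm_command(linear=[[0,0,0],[0,0,0]], delta_rot=[[0,0,0],[0,0,0]])

```text
clock: 16.87
position: [0.6205, -0.3081, 0.1983]
eef_rot: [-0.001, 1.0, 0.015, -0.001]
wrist_force: [0.2, -0.1, -0.0]
finger_gap: 0.002
finger_force: 0.0
```

```bash
python3 - <<'E'
from h import *
s=read_state(); c=cam("wrist",s); im=get_image("wrist")[:,:,::-1].copy(); np.save("s6.npy",s,allow_pickle=True); print(s["position"],s["clock"])
v=cv2.resize(im,(800,500)); t=cv2.resize(get_image("top")[:,:,::-1][110:200,205:345],(280,180)); v[:180,:280]=t
q=(proj([[.595,-.314,.077]],c)*1.25)[0]; print(q)
cv2.imwrite("pics/w6v.png",v)
E
```

```text
[ 0.62051371 -0.30808224  0.19830032] 16.8667
[412.05746393 280.04634179]
```

View pics/w6v.png

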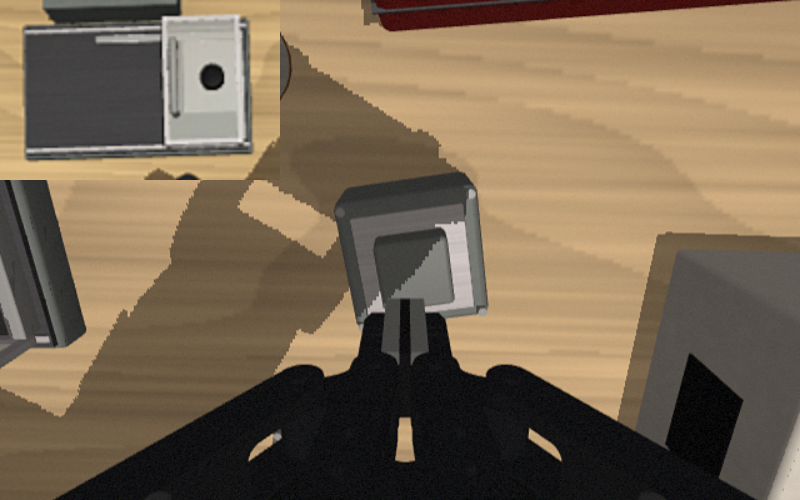

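The square flat start button is centred near (414,270). In the inset, the hood's edges give about 214 mm of travel, so it is shut.

```bash
python3 - <<'E'
from h import *
s=np.load("s6.npy",allow_pickle=True).item(); X=ray(np.array([414,270])/1.25,.077,cam("wrist",s)); print(X)
s=read_state(); print(tool(np.array([X[0],X[1],.115])-s["position"],s))
E
```

```text
[ 0.60144328 -0.31492439  0.077     ]
[-0.01984144  0.00746049  0.08492144]
```

Emit:
arm_command(linear=[[-0.01,0.004,0.02],[-0.02,0.007,0.05],[-0.02,0.007,0.08],[-0.02,0.007,0.09],[-0.02,0.007,0.095],[-0.02,0.007,0.099],[-0.02,0.007,0.102],[-0.02,0.007,0.104],[-0.02,0.007,0.105]], delta_rot=[[0,0,0],[0,0,0],[0,0,0],[0,0,0],[0,0,0],[0,0,0],[0,0,0],[0,0,0],[0,0,0]])

```text
clock: 17.72
position: [0.6019, -0.316, 0.0964]
eef_rot: [0.001, 1.0, 0.015, 0.001]
wrist_force: [1.7, 1.7, 3.5]
finger_gap: -0.001
finger_force: 1.8
```

Emit:
arm_command(linear=[[0,0,0.001],[0,0,0.002],[0,0,0.003],[0,0,0.003]], delta_rot=[[0,0,0],[0,0,0],[0,0,0],[0,0,0]])

```text
clock: 18.05
position: [0.6017, -0.3162, 0.0939]
eef_rot: [0.001, 1.0, 0.015, 0.001]
wrist_force: [-0.4, 3.2, 12.4]
finger_gap: -0.004
finger_force: 6.5
```

Emit:
arm_command(linear=[[0,0,0.001],[0,0,0.001],[0,0,0.001],[0,0,0.001],[0,0,0.001],[0,0,0.001],[0,0,0.001],[0,0,0.001],[0,0,0.001],[0,0,0.001]], delta_rot=[[0,0,0],[0,0,0],[0,0,0],[0,0,0],[0,0,0],[0,0,0],[0,0,0],[0,0,0],[0,0,0],[0,0,0]])

```text
clock: 18.88
position: [0.6018, -0.3162, 0.0938]
eef_rot: [0.001, 1.0, 0.015, 0.001]
wrist_force: [-2.6, 5.7, 20.6]
finger_gap: 0.002
finger_force: 10.2
```

Emit:
arm_command(linear=[[0,0,0],[0,0,0],[0,0,0],[0,0,0],[0,0,-0.01],[0,0,-0.03],[0,0,-0.06],[0,0,-0.09],[0,0,-0.09]], delta_rot=[[0,0,0],[0,0,0],[0,0,0],[0,0,0],[0,0,0],[0,0,0],[0,0,0],[0,0,0],[0,0,0]])

```text
clock: 19.63
position: [0.6026, -0.3174, 0.1874]
eef_rot: [0.002, 1.0, 0.015, 0.003]
wrist_force: [-0.0, -0.0, 1.3]
finger_gap: 0.004
finger_force: 0.0
```

Emit:
arm_command(linear=[[0,0,0],[0,0,0],[0,0,0]], delta_rot=[[0,0,0],[0,0,0],[0,0,0]])

```text
clock: 19.88
position: [0.6003, -0.3158, 0.1797]
eef_rot: [-0.001, 1.0, 0.015, -0.001]
wrist_force: [0.0, 0.8, -0.7]
finger_gap: 0.002
finger_force: 0.0
```

```bash
python3 -c "
from plant import *
print(finish_job())"
```

```text
the job is handed in; nothing more can be done
None
```

The job is handed in at about 20 s, with no verdict returned: the blank was pushed against both strips, the hood to a hard stop (about 214 mm of travel, measured from images), and start was held down for over a second and released.

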